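# Fish a fallen core ring out from under a touch guard

## Robot

A 7-joint arm with a two-finger parallel gripper is mounted at the origin on the work surface. World frame = base frame: x ahead of the robot, y to its left, z up, the work surface at z = 0. Lengths are in mm, angles in rad, forces in N, time in s.
With the tool pointing down it reaches from about 400 to 900 mm from the base axis. Payload 5.5 kg.
Tool frame: the origin (TCP) lies at the very end of the fingers, on their centre line; the grasp point (between the pads) lies 19 mm behind it; z points along the fingers, y is the line along which they close (so a half turn about z gives the same grasp; the last joint's range is limited). The gripper opens to 85 mm and grips with 20 to 120 N. Pads are 22 mm wide; open, the fingers measure 114 mm over their backs; the gripper's body (76 mm by 85 mm) begins 54 mm behind the grasp point. The pads swing forward as they close: fully open they stand 13 mm farther back than shut.
Start: joints at [-1.035, 0.501, -0.427, 1.55, 0.221, 1.138, -0.21], TCP at [175.091, 625.974, 231.31] pointing down, gripper open.
Joint ranges: [-2.88, 2.88], [-0.31, 2.03], [-1.54, 1.56], [0.2, 2.42], [-1.41, 4.55], [0.19, 2.02], [-2.57, 2.57]. Speed limits (rad/s): [2.57, 2.57, 3.14, 3.14, 3.14, 3.14, 3.14].

## Interface

Orientations are given as [roll, pitch, yaw] about the fixed x, y, z axes, in that order (R = Rz(yaw) Ry(pitch) Rx(roll)).
In Python, from rig import ctrl, eyes, ticket gives the robot as it stands.
- The arm moves only by the shell command python3 -m pendant 'ROWS' [FORCE]. ROWS is JSON, a list that holds one entry, the list of rows, each a list of 7 numbers: the turn, a rotation vector about the tool's x, y, z in rad, then the shift along the tool's x, y, z in mm, then the finger opening in mm, from 0 to 85.4. A call has 1 to 8 rows; each row shifts and turns the commanded pose from where the row before left it, along the tool's axes as they then stand; what a row does not reach is not made up. A row lasts 1/8 s, in which the tool goes at most 62.5 mm and 10.7 degrees, less where a joint would pass 70% of its speed; a pose out of reach is approached as far as the arm can. A call is refused whole if a number of a shift passes 62.5 or a number of a turn 0.188, either way. A call with a gripper value outside its range is refused whole. The fingers move at their own pace and stop on an object; FORCE is the grip in N (left out, the last holds). Time passes only in rows, so rows that do not move let the fingers close. It gives the time, the measured TCP pose, the force, the opening and the grip force at its end, in the units of the state.
- ctrl.observe(): the state, without advancing time (a new reading comes with each control period).
- eyes.camera(name): name is "side" or "top" or "wrist"; returns the picture (480x640x3 uint8, red, green, blue); there is no depth.
- eyes.camera_model(name): a dict with "intrinsics" (3x3 intrinsics, pixels), "R" (3x3) and "t" (3): a world point X has camera coordinates R X + t. Camera axes: x right, y down, z forward; pixel columns grow to the right and rows downward; lengths in mm; the calibration is good to about 2 mm. The wrist camera is an equidistant fisheye: a pixel r from the principal point sees the ray r / f radians off the axis. A picture is of the moment at which its call begins: read the wrist's pose just before it. camera_model takes no time and is no camera call; for the wrist camera it gives the pose at the moment of the call.
- ticket.hand_in(): hands the job in; it is judged then, once.
The state is a dict: "time": time; "joint_positions": joint angles; "joint_velocities": joint speeds; "tau": joint torques, N m; "tool_pos": TCP position; "tcp_rot": TCP orientation; "ft_force": force on the tool from outside, world axes, zero at the start; "ft_torque": the same for the moment, N m; "finger_gap": finger opening in mm; "grasp_force": force on a finger pad.
Only numpy, scipy, OpenCV 4.12 (cv2) and the standard library are available. Lean on these libraries where they do the work, as an engineer would, in place of code of your own. Each camera call takes 0.05 s, during which the arm holds its last target. There are 200 camera calls.

## Task

A ferrite ring has fallen under the fixed bar guard of the open power stage. With the hooked rod from its rest, draw the ring out and fully into the three-sided catch frame in front of the guard, so that it lies flat between the lips; the gripper itself must not touch the ring. Then lay the rod back in its rest as it was, seated in both notches with the hook hanging down at the same end, and let go; leave the small relay and the brass standoff nearby where they are.

Things in the scene. Friction and masses are not known exactly. Their poses are not given: they have to be found in the camera images.
- guard: Fixed steel bar cage, 200 wide (y), 150 deep (x), 74 mm high, on the bench. Origin on the bench, mid-width, at the front edge; +x points in under the guard, z up. Front open from the bench up to a cross bar (underside 62 mm high), 10 mm posts at y +-95. Roof: thin bars along x, 34 mm apart, underside 67 mm high. Floor: bare bench (z = 0). From x = 116 mm inwards a fixed circuit board fills it.
- ring: Loose dark grey ferrite ring lying flat: outer diameter 46 mm, hole 28 mm, 12 mm high, about 60 g. Origin at the centre of its underside, z along its axis. Starts under the guard, centre 60 to 85 mm inwards of the front edge.
- catch: Fixed three-sided aluminium catch frame on the bench before the guard, lips 10 mm high, 5 mm thick; thin grey floor level with the bench. Origin on the bench, centre of the inner area: 70 mm deep (x, -35 to +35 mm), 84 mm wide (y). The side at +x is open and faces the guard; lips on the other three sides.
- rod_grip (a point): Loose hooked rod, 75 g: grip point on the axis of its black handle, 14 mm wide (y), 18 high (z), reaching x = -75 to +40 mm from here. +x points along the rod to the hook, z up, away from the prong. A 6 mm round steel shaft runs on along the axis to x = +150 mm and turns down square into a straight 6 mm prong. It balances within 30 mm of here, on the hook side.
- rod_tip (a point): Lower end of the rod's downward prong: 150 mm ahead of the grip point (x) and 28 mm below the rod's axis. Same axes as rod_grip.
- rest: Fixed rod rest: dark foot 170 x 60 mm, two 8 mm thick forks, tips up to 85 mm high. Origin on the bench; +x: hook end. The rod lies along x, axis 60 mm above the bench, grip point over the origin (within 10 mm). Rear fork x = -50 mm takes the handle (notch 24 wide, floor 51 high), front fork x = +75 mm the shaft (notch 18 wide, floor 57 high). Notches flare open upwards; finger room between forks.
- relay: Loose black relay block 20 x 16 x 16 mm under the guard near the side at the guard's y = +70 mm, clear of the ring. Origin at the centre of its underside. To be left alone.
- standoff: Loose brass standoff, upright cylinder 14 mm in diameter and 22 mm high, beside the catch frame, at the guard's y = +100 to +120 mm. Origin at the centre of its underside. To be left alone.
There are look-alikes about, which are no part of the job. What is shaped like the part that bears rod_grip but green is not meant.

How it is judged:
By the outcome, as a careful person would: the job done as asked, in the order asked, and still so for the second after the job is handed in, with the robot touching nothing.
It also fails if it takes over 53 s, if anything falls off the work surface, if the arm or the gripper's body presses on something with over 40 N, if the wrist force passes 120 N, or if a joint passes its speed limit or range.

## Working session

There is one attempt and no reset: what is moved stays moved. The work goes in short steps, Python scripts to look and compute and a shell command to move; the robot and the scene stay as the last step left them, time stands still between calls to the robot, and variables do not carry over. Pictures are saved under pics/ and viewed, at most 10 in all, crops included, and the job is handed in when it is done.

```bash
mkdir -p pics; ls
python3 - <<'E'
from rig import ctrl, eyes
import cv2, json, numpy as np
s=ctrl.observe(); print(s['time'],s['tool_pos'],s['tcp_rot'],s['finger_gap'])
for n in ('top','side','wrist'):
    m=eyes.camera_model(n); print(n,{k:np.round(np.array(v),4).tolist() for k,v in m.items()})
    cv2.imwrite(f'pics/{n}0.png',eyes.camera(n)[:,:,::-1])
E
```

```text
pics
0.0 [174.99026027 625.28839855 230.26511209] [-3.13964548e+00 -8.30210175e-05  2.86882826e+00] 85.1340928908744
top {'intrinsics': [[443.29, 0.0, 315.2506], [0.0, 443.29, 240.0622], [0.0, 0.0, 1.0]], 'R': [[0.0252, -0.9997, 0.0049], [-0.9795, -0.0257, -0.2], [0.2001, 0.0002, -0.9798]], 't': [-0.6048, 465.3365, 1059.1638]}
side {'intrinsics': [[595.2858, 0.0, 318.6245], [0.0, 595.2858, 236.3078], [0.0, 0.0, 1.0]], 'R': [[0.9708, -0.24, 0.0025], [-0.1858, -0.7582, -0.625], [0.1519, 0.6062, -0.7807]], 't': [-444.9817, 113.9962, 1268.7192]}
wrist {'intrinsics': [[371.6483, 0.0, 319.5296], [0.0, 371.6483, 235.3035], [0.0, 0.0, 1.0]], 'R': [[0.2703, 0.9628, -0.0012], [0.9166, -0.2569, 0.3064], [0.2947, -0.0839, -0.9519]], 't': [-649.0304, -38.8294, 380.6132]}
```

View pics/top0.png

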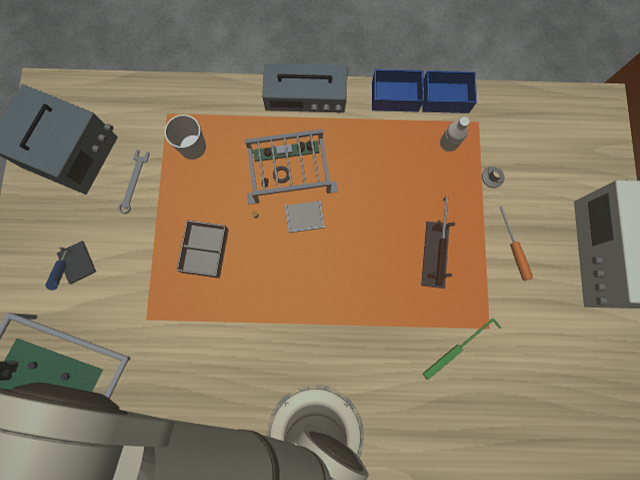

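View pics/side0.png

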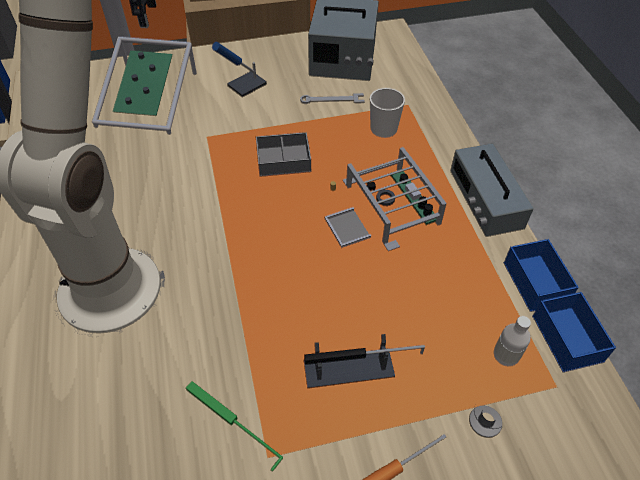

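The top view shows the guard at about (290,165), the ring at (282,174), the catch at (306,216), the standoff at (255,215) and the rest with the rod at (437,250), hook at (446,200). In the side view the rod tip is at about (422,350). Next, enlarged crops.

Run:
```python
import cv2, numpy as np
t=cv2.imread('pics/top0.png'); s=cv2.imread('pics/side0.png')
def c(im,x,y,w,h,W,H): return cv2.resize(im[y:y+h,x:x+w],(W,H),interpolation=cv2.INTER_CUBIC)
# top guard 240..360 x 125..245 x4 ; top rest 410..470,190..300 x5
a=c(t,240,120,120,120,600,600); b=c(t,415,190,40,120,200,600)
cv2.imwrite('pics/c1.png',np.hstack([a,b]))
a=c(s,320,140,130,112,520,448) ; b=c(s,295,325,140,70,800,400)
cv2.imwrite('pics/c2.png',c(s,320,140,133,115,665,575)); cv2.imwrite('pics/c3.png',b)
```

```text
(no output)
```

View pics/c1.png

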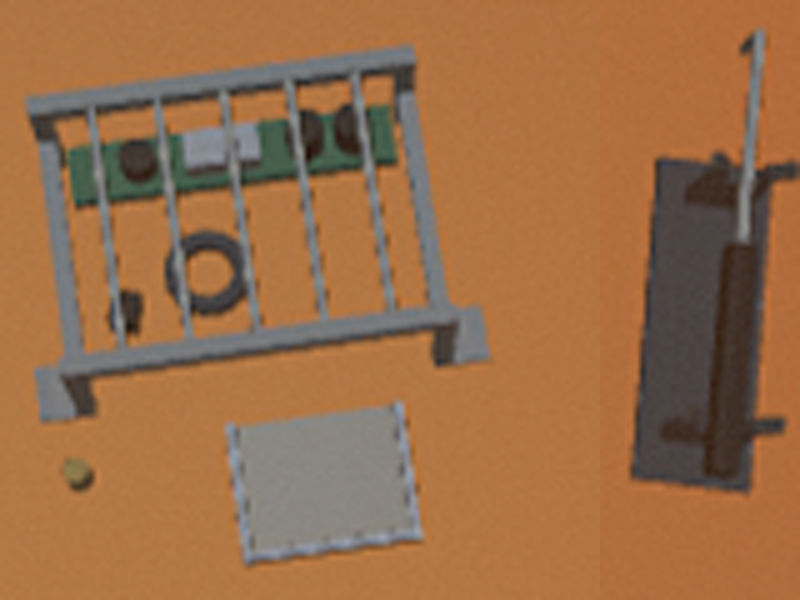

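View pics/c2.png

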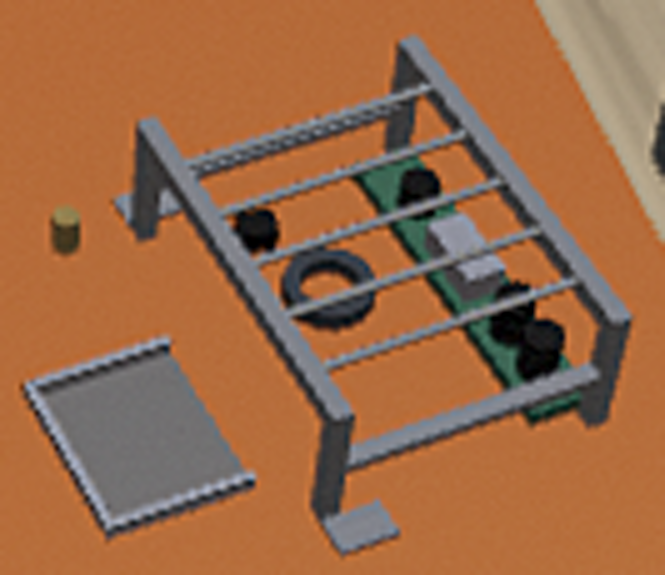

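View pics/c3.png

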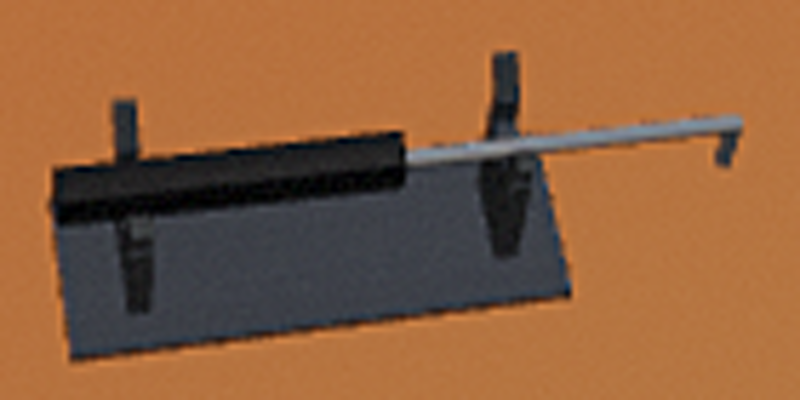

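In c1 the ring centre is at about (208,272), the catch corners at (231,427), (400,404), (247,560) and (420,537), and the rod runs from handle rear (722,475) to hook end (757,35). In c3 the shaft end is at (740,122) and the prong tip at (724,163). c2 shows the same guard, ring and catch from the side.

```bash
cat > h.py <<'E'
import numpy as np
from rig import ctrl, eyes
def ray(n,u,v,m=None):
    m=m or eyes.camera_model(n); R,t,K=map(np.array,(m['R'],m['t'],m['intrinsics']))
    x=np.linalg.solve(K,[u,v,1.]) 
    if n=='wrist':
        r=np.hypot(x[0],x[1]); x=np.array([x[0]*np.sin(r)/r,x[1]*np.sin(r)/r,np.cos(r)])
    d=R.T@x; return -R.T@t, d/np.linalg.norm(d)
def plane(n,u,v,z,m=None):
    c,d=ray(n,u,v,m); return c+d*(z-c[2])/d[2]
def tri(a,b):
    (c1,d1),(c2,d2)=a,b
    s=np.linalg.lstsq(np.c_[d1,-d2],c2-c1,rcond=None)[0]
    p,q=c1+s[0]*d1,c2+s[1]*d2; return (p+q)/2,np.linalg.norm(p-q)
E
cat > m.py <<'E'
from h import *
np.set_printoptions(precision=1,suppress=True)
A=lambda u,v:('top',240+(u+.5)/5-.5,120+(v+.5)/5-.5)
B=lambda u,v:('top',415+(u-600+.5)/5-.5,190+(v+.5)/5-.5)
C=lambda u,v:('side',320+(u+.5)/5-.5,140+(v+.5)/5-.5)
D=lambda u,v:('side',295+(u+.5)/5.714-.5,325+(v+.5)/5.714-.5)
def P(l,f,pts,z):
    for p in pts: print(l,p,plane(*f(*p),z)[:2])
P('ring top',A,[(208,270)],12);P('ring side',C,[(329,283)],12)
print('ring tri',tri(ray(*A(208,270)),ray(*C(329,283))))
P('catch top',A,[(231,427),(400,404),(247,560),(420,537)],10)
P('catch side',C,[(27,386),(168,342),(253,480),(110,527)],10)
P('guard front top',A,[(66,360),(458,310)],74);P('guard back',A,[(30,100),(412,50)],74)
P('guard front side',C,[(148,122),(345,412)],74);P('back',C,[(410,40),(625,320)],74)
P('relay',A,[(127,312)],16);P('relay s',C,[(257,222)],16);P('standoff',A,[(76,466)],22);P('standoff s',C,[(65,214)],22)
print('handle rear',plane(*B(722,475),69)); print('handle front',plane(*B(742,243),69))
print('shaft end',plane(*B(757,35),63))
print('tri end',tri(ray(*B(757,37)),ray(*D(737,124))))
P('handle side',D,[(53,172),(404,133),(58,201),(404,164)],69)
P('shaft side',D,[(410,157),(737,124)],61);P('tip side',D,[(724,165)],32)
P('foot',B,[(656,158),(770,170),(632,478),(747,490)],5)
E
python3 m.py
```

```text
ring top (208, 270) [650.1 106.3]
ring side (329, 283) [649.4 107.8]
ring tri (array([649. , 106.1,  14. ]), np.float64(0.6284857936214842))
catch top (231, 427) [564.5  90.9]
catch top (400, 404) [579.4   2.6]
catch top (247, 560) [493.3  79.9]
catch top (420, 537) [507.9  -9.4]
catch side (27, 386) [493.6  81. ]
catch side (168, 342) [564.9  91.6]
catch side (253, 480) [579.4   2.2]
catch side (110, 527) [509.3  -8.4]
guard front top (66, 360) [578.6 169.7]
guard front top (458, 310) [609.9 -24.8]
guard back (30, 100) [716.3 195.4]
guard back (412, 50) [749.1   1.3]
guard front side (148, 122) [575.2 173.2]
guard front side (345, 412) [609.9 -19.2]
back (410, 40) [713.6 197.3]
back (625, 320) [747.7   2.2]
relay (127, 312) [624.2 147.7]
relay s (257, 222) [626.4 150.8]
standoff (76, 466) [538.1 169.3]
standoff s (65, 214) [535.8 172.6]
handle rear [ 359.5 -288.2   69. ]
handle front [ 473.6 -301.5   69. ]
shaft end [ 582.  -314.3   63. ]
tri end (array([ 582.7, -315.2,   60.2]), np.float64(1.731123825591087))
handle side (53, 172) [ 360.2 -282.8]
handle side (404, 133) [ 474.3 -296.4]
handle side (58, 201) [ 359.5 -293.2]
handle side (404, 164) [ 471.1 -307.1]
shaft side (410, 157) [ 475.4 -301.3]
shaft side (737, 124) [ 583.4 -315.4]
tip side (724, 165) [ 583.1 -315.2]
foot (656, 158) [ 531.7 -276.7]
foot (770, 170) [ 526.9 -336.2]
foot (632, 478) [ 363.7 -260.4]
foot (747, 490) [ 359.1 -318.7]
```

Everything is located: the ring is at (650,106), the catch centre at about (539,41), the rod yaw is about −0.118 and the guard yaw about 0.165. I'll grasp the handle 22 mm ahead of the grip point, because the pull-out would otherwise end inside the 400 mm reach limit.

```bash
cat > go.py <<'E'
# usage: go.py yaw x,y,z [x,y,z ...]: legs in tool axes from the measured pose (turn first)
import sys; from h import *
from scipy.spatial.transform import Rotation as Ro
s=ctrl.observe(); p=np.array(s['tool_pos']); R=Ro.from_euler('xyz',s['tcp_rot']); y=float(sys.argv[1])
T=Ro.from_euler('xyz',[np.pi,0,y]); print('t',s['time'],'turn',np.round((R.inv()*T).as_rotvec(),3))
for a in sys.argv[2:]:
    q=np.array([float(v) for v in a.split(',')]); d=T.inv().apply(q-p); n=max(1,int(np.ceil(np.linalg.norm(d)/55)))
    print(a,'leg',np.round(d,1),'rows',n,'each',np.round(d/n,1)); p=q
E
python3 go.py 3.0236 480,350,230 520,0,200 455,-299.8,140 455,-299.8,41
```

```text
t 0.15 turn [-0.002 -0.    -0.155]
480,350,230 leg [-335.3 -237.6    0.5] rows 8 each [-41.9 -29.7   0.1]
520,0,200 leg [ -80.9 -342.9   30. ] rows 7 each [-11.6 -49.    4.3]
455,-299.8,140 leg [  29.3 -305.4   60. ] rows 6 each [  4.9 -50.9  10. ]
455,-299.8,41 leg [ 0. -0. 99.] rows 2 each [ 0.  -0.  49.5]
```

```bash
python3 -m pendant '[[[0,0,-0.155,0,0,0,85],[0,0,0,-42,-29.7,0,85],[0,0,0,-42,-29.7,0,85],[0,0,0,-42,-29.7,0,85],[0,0,0,-42,-29.7,0,85],[0,0,0,-42,-29.7,0,85],[0,0,0,-42,-29.7,0,85],[0,0,0,-42,-29.7,0,85]]]' && python3 -m pendant '[[[0,0,0,-42,-29.7,0,85],[0,0,0,-11.6,-49,4.3,85],[0,0,0,-11.6,-49,4.3,85],[0,0,0,-11.6,-49,4.3,85],[0,0,0,-11.6,-49,4.3,85],[0,0,0,-11.6,-49,4.3,85],[0,0,0,-11.6,-49,4.3,85],[0,0,0,-11.6,-49,4.3,85]]]' && python3 go.py 3.0236 455,-299.8,140 455,-299.8,41
```

```text
time: 1.15
tool_pos: [443.6, 383.6, 231.2]
tcp_rot: [-3.141, -0.0, 3.024]
ft_force: [0.5, 0.3, -0.9]
finger_gap: 84.9
grasp_force: 0.0
time: 2.15
tool_pos: [521.1, -1.2, 201.0]
tcp_rot: [3.142, -0.0, 3.024]
ft_force: [0.5, 0.5, 0.6]
finger_gap: 85.0
grasp_force: 0.0
t 2.15 turn [ 0. -0.  0.]
455,-299.8,140 leg [  30.5 -304.3   61. ] rows 6 each [  5.1 -50.7  10.2]
455,-299.8,41 leg [ 0. -0. 99.] rows 2 each [ 0.  -0.  49.5]
```

```bash
python3 -m pendant '[[[0,0,0,5,-50.7,10,85],[0,0,0,5,-50.7,10,85],[0,0,0,5,-50.7,10,85],[0,0,0,5,-50.7,10,85],[0,0,0,5,-50.7,10,85],[0,0,0,5,-50.7,10,85],[0,0,0,0,0,0,85]]]' && python3 go.py 3.0236 455,-299.8,41
python3 - <<'E'
from h import *; import cv2,pickle
m=eyes.camera_model('wrist'); pickle.dump(m,open('w1.pkl','wb')); cv2.imwrite('pics/w1.png',eyes.camera('wrist')[:,:,::-1])
E
```

```text
time: 3.02
tool_pos: [452.7, -303.1, 140.1]
tcp_rot: [-3.14, -0.002, 3.016]
ft_force: [-0.1, 0.8, -0.2]
finger_gap: 85.0
grasp_force: 0.0
t 3.025 turn [-0.002 -0.002 -0.008]
455,-299.8,41 leg [-1.9  3.6 99.1] rows 2 each [-1.   1.8 49.6]
```

View pics/w1.png

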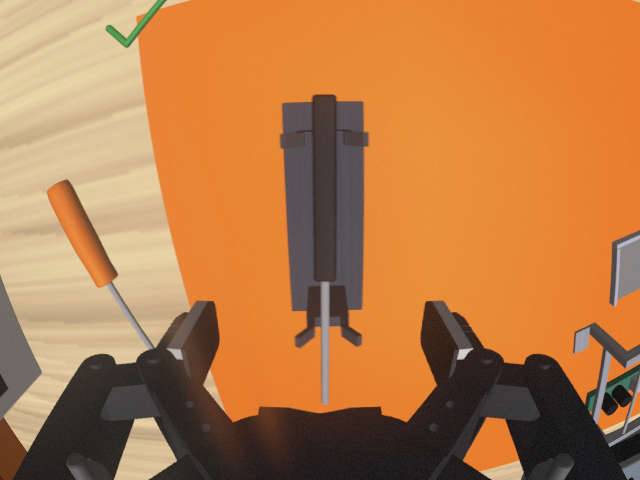

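The wrist view shows the handle from (324,97) to (325,281), the shaft end at (325,402), and the fingers open on either side.

```bash
python3 - <<'E'
from h import *; import pickle
m=pickle.load(open('w1.pkl','rb'))
for l,u,v,z in(('rear',324.5,97,69),('front',325,280,69),('end',325,402,63)): print(l,plane('wrist',u,v,z,m).round(1))
for i in range(3): print(ctrl.observe()['tool_pos'].round(1))
E
python3 go.py 3.0236 455,-299.8,41
```

```text
rear [ 361.5 -288.7   69. ]
front [ 472.3 -302.2   69. ]
end [ 581.9 -315.3   63. ]
[ 454.1 -300.2  140.4]
[ 454.1 -300.2  140.4]
[ 454.1 -300.2  140.4]
t 3.075 turn [ 0.    -0.002 -0.004]
455,-299.8,41 leg [-0.9  0.5 99.4] rows 2 each [-0.4  0.2 49.7]
```

```bash
python3 -m pendant '[[[0,0,0,-0.5,0,40,85],[0,0,0,-0.4,0,40,85],[0,0,0,0,0,19,85],[0,0,0,0,0,0,85],[0,0,0,0,0,0,0],[0,0,0,0,0,0,0],[0,0,0,0,0,0,0],[0,0,0,0,0,0,0]]]' 80 && python3 -m pendant '[[[0,0,0,0,0,0,0],[0,0,0,0,0,0,0]]]' 80
```

```text
time: 4.08
tool_pos: [456.9, -298.6, 42.9]
tcp_rot: [-3.141, 0.001, 3.024]
ft_force: [-2.7, 4.2, 14.2]
finger_gap: 12.9
grasp_force: 78.8
time: 4.32
tool_pos: [457.0, -298.6, 43.0]
tcp_rot: [-3.141, 0.001, 3.024]
ft_force: [-1.0, 0.7, 6.3]
finger_gap: 12.5
grasp_force: 78.0
```

```bash
python3 -m pendant '[[[0,0,0,0,0,-20,0],[0,0,0,0,0,-40,0],[0,0,0,0,0,-45,0],[0,0,0,0,0,-12,0],[0,0,-0.1,0,0,0,0],[0,0,-0.1,0,0,0,0],[0,0,-0.083,0,0,0,0],[0,0,0,0,0,0,0]]]' && python3 go.py 3.3066 433,70,150 433,70,50
```

```text
time: 5.32
tool_pos: [455.8, -297.9, 158.2]
tcp_rot: [3.14, -0.001, -2.977]
ft_force: [0.5, 1.0, -0.6]
finger_gap: 12.8
grasp_force: 78.0
t 5.325 turn [ 0.001 -0.001 -0.001]
433,70,150 leg [-37.9 366.7   8.2] rows 7 each [-5.4 52.4  1.2]
433,70,50 leg [ -0.  -0. 100.] rows 2 each [-0. -0. 50.]
```

```bash
python3 -m pendant '[[[0,0,0,-5.4,40,1,0],[0,0,0,-5.4,55,1,0],[0,0,0,-5.4,55,1,0],[0,0,0,-5.4,55,1,0],[0,0,0,-5.4,55,1,0],[0,0,0,-5.4,55,1,0],[0,0,0,-5.4,51.7,2,0],[0,0,0,0,0,0,0]]]' && python3 -m pendant '[[[0,0,0,0,0,50,0],[0,0,0,0,0,40,0],[0,0,0,0,0,0,0],[0,0,0,0,0,0,0]]]'
python3 - <<'E'
from h import *; import cv2
print(ctrl.observe()['tool_pos'].round(1))
t=eyes.camera('top')[:,:,::-1]; s=eyes.camera('side')[:,:,::-1]
c=lambda im,x,y,w,h:cv2.resize(im[y:y+h,x:x+w],(w*4,h*4),interpolation=cv2.INTER_CUBIC)
cv2.imwrite('pics/top2.png',t);cv2.imwrite('pics/side2.png',s)
cv2.imwrite('pics/d.png',np.hstack([c(t,250,130,95,150),c(s,330,140,100,150)]))
E
```

```text
time: 6.32
tool_pos: [432.7, 74.1, 151.0]
tcp_rot: [3.14, -0.0, -2.97]
ft_force: [0.4, -0.2, -0.6]
finger_gap: 12.6
grasp_force: 78.2
time: 6.82
tool_pos: [434.1, 69.2, 62.0]
tcp_rot: [-3.141, 0.0, -2.978]
ft_force: [0.1, -0.3, -0.3]
finger_gap: 12.7
grasp_force: 78.2
[434.1  69.2  62. ]
```

View pics/d.png

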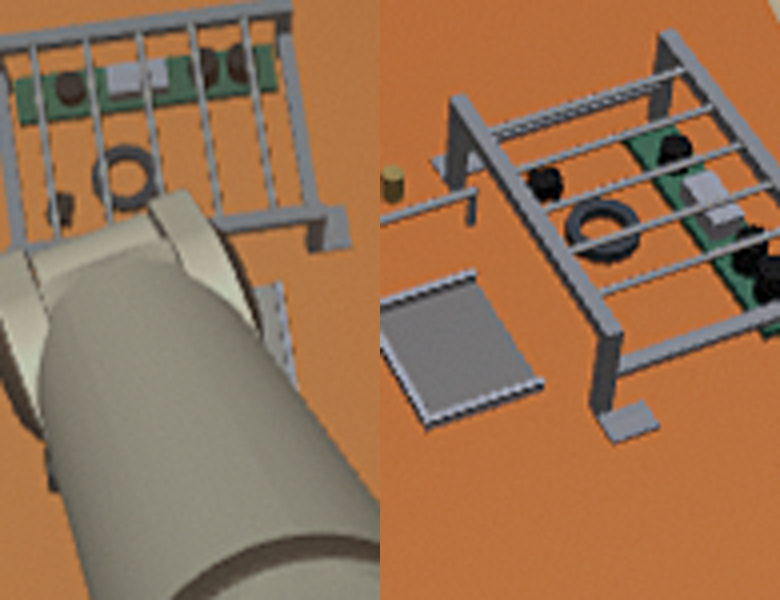

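In the side half the shaft end is at (474,190) and the prong tip at (471,224), with the ring centre at (603,230). The arm hides the rod in the top view.

Run:
```python
from h import *
f=lambda u,v:('side',330+(u-380+.5)/4-.5,140+(v+.5)/4-.5)
print('end',plane(*f(473,193),79).round(1),'tip',plane(*f(471,223),51).round(1),'ring',plane(*f(603,229),12).round(1))
p=ctrl.observe(); print('expected tip',p['tool_pos']+np.array([125*.9864,125*.1643,-11]))
```

```text
end [560.9  92.4  79. ] tip [561.9  95.   51. ] ring [648.7 105.7  12. ]
expected tip [558.32491675  90.05481453  51.75438788]
```

```bash
python3 -m pendant '[[[0,0,0,0,0,29,0],[0,0,0,0,0,0,0],[0,0,0,-20,0,0,0],[0,0,0,-25,0,0,0],[0,0,0,-25,0,0,0],[0,0,0,-20,0,0,0],[0,0,0,0,0,0,0],[0,0,0,0,0,0,0]]]'
python3 - <<'E'
from h import *; import cv2
print(ctrl.observe()['tool_pos'].round(1))
s=eyes.camera('side')[:,:,::-1]
cv2.imwrite('pics/e.png',cv2.resize(s[160:240,340:440],(800,640),interpolation=cv2.INTER_CUBIC)[:600])
E
```

```text
time: 7.92
tool_pos: [521.5, 84.2, 32.8]
tcp_rot: [-3.141, -0.0, -2.976]
ft_force: [-0.2, -0.0, 0.1]
finger_gap: 12.3
grasp_force: 78.2
[521.5  84.2  32.8]
```

View pics/e.png

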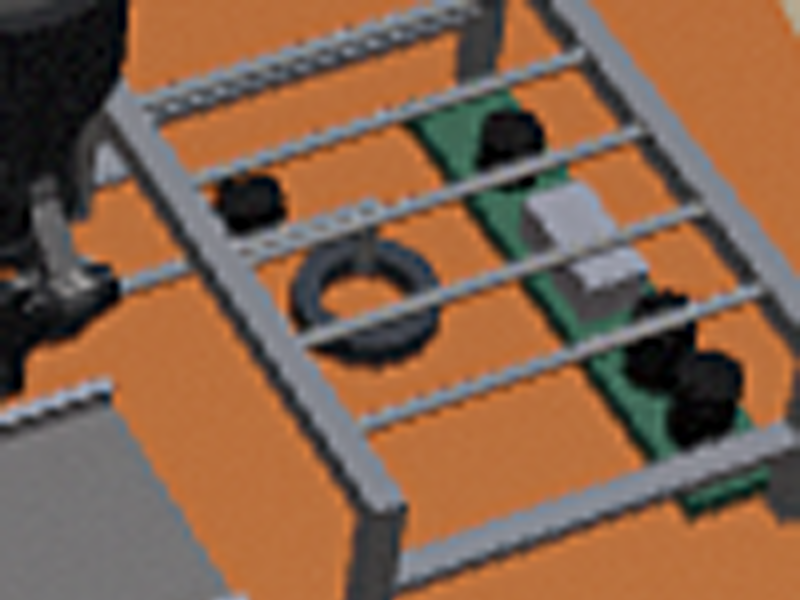

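The prong hangs inside the ring's outline: the tip is at (371,270) and the ring at about (366,298). I'll compute the offset before lowering.

```bash
python3 - <<'E'
from h import *
f=lambda u,v:('side',340+(u+.5)/8-.5,160+(v+.5)/8-.5)
t=plane(*f(371,270),22);r=plane(*f(366,298),12);d=(t-r)[:2];Y=3.3066
print(t.round(1),r.round(1),'corner',plane(*f(374,211),50).round(1),'tip-ring in tool xy',d@[np.cos(Y),np.sin(Y)],d@[np.sin(Y),-np.cos(Y)])
E
python3 go.py 3.3066 521.5,84.2,15
```

```text
[649.9 107.8  22. ] [648.6 105.9  12. ] corner [647.5 105.8  50. ] tip-ring in tool xy -1.5086510523146943 1.6426054883408283
t 7.975 turn [-0.    -0.001  0.   ]
521.5,84.2,15 leg [-0.3  0.  17.6] rows 1 each [-0.3  0.  17.6]
```

```bash
python3 -m pendant '[[[0,0,0,0,0,9,0],[0,0,0,0,0,9,0],[0,0,0,0,0,0,0],[0,0,0,6,-8,0,0],[0,0,0,8,-10,0,0],[0,0,0,9,-12,0,0],[0,0,0,8,-10,0,0],[0,0,0,5,-6,0,0]]]' && python3 -m pendant '[[[0,0,0,10,0,0,0],[0,0,0,12,0,0,0],[0,0,0,12,0,0,0],[0,0,0,12,0,0,0],[0,0,0,12,0,0,0],[0,0,0,12,0,0,0],[0,0,0,0,0,0,0]]]'
python3 - <<'E'
from h import *; import cv2
print(ctrl.observe()['tool_pos'].round(1))
t=eyes.camera('top')[:,:,::-1];s=eyes.camera('side')[:,:,::-1]
c=lambda im,x,y,w,h:cv2.resize(im[y:y+h,x:x+w],(w*5,h*5),interpolation=cv2.INTER_CUBIC)
cv2.imwrite('pics/f.png',c(s,310,150,140,110))
E
```

```text
time: 8.98
tool_pos: [493.9, 31.8, 14.3]
tcp_rot: [-3.141, 0.0, -2.978]
ft_force: [-0.3, -0.0, -0.2]
finger_gap: 12.7
grasp_force: 78.2
time: 9.85
tool_pos: [423.7, 21.3, 14.0]
tcp_rot: [-3.141, -0.002, -2.976]
ft_force: [0.6, 0.0, 0.5]
finger_gap: 12.5
grasp_force: 78.2
[423.7  21.3  14. ]
```

View pics/f.png

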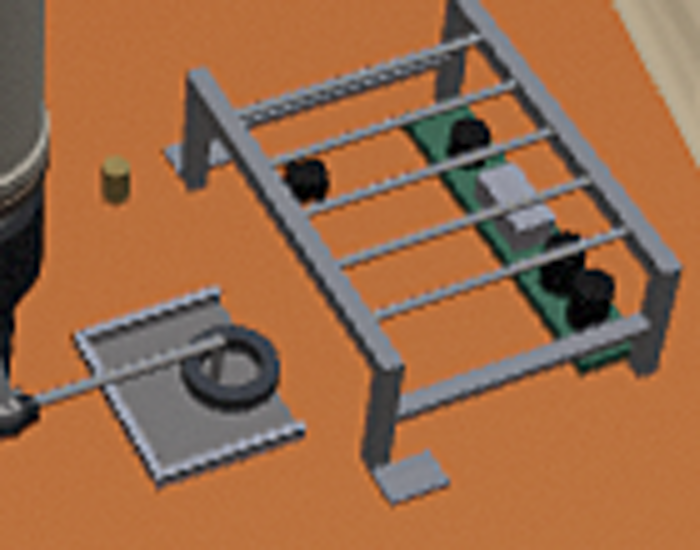

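The ring is at the catch mouth, centre about (231,364), with the prong inside its hole. I'll compute the remaining pull.

Run:
```python
from h import *
f=lambda u,v:('side',310+(u+.5)/5-.5,150+(v+.5)/5-.5)
r=plane(*f(231,363),12);d=(np.array([538.8,41.4])-r[:2]);Y=3.3066
print(r.round(1),'catch-ring in tool xy',d@[np.cos(Y),np.sin(Y)],d@[np.sin(Y),-np.cos(Y)],'lips',[plane(*f(*p),10).round(0)[:2] for p in((80,335),(217,292),(303,431),(158,482))])
```

```text
[558.1  46.6  12. ] catch-ring in tool xy 19.920892381887388 -1.9072665510262667 lips [array([495.,  81.]), array([564.,  92.]), array([579.,   2.]), array([508., -11.])]
```

```bash
python3 -m pendant '[[[0,0,0,8,0,0,0],[0,0,0,8,0,0,0],[0,0,0,5,0,0,0],[0,0,0,0,0,0,0],[0,0,0,0,0,0,0],[0,0,0,-5,0,0,0],[0,0,0,-5,0,0,0],[0,0,0,0,0,0,0]]]'
python3 - <<'E'
from h import *; import cv2
m=eyes.camera_model('side');s=eyes.camera('side'); cv2.imwrite('pics/g.png',s[:,:,::-1])
E
python3 -c "
import cv2,numpy as np
from h import *
s=cv2.imread('pics/g.png');v=s.max(2).astype(int);k=(v<75).astype(np.uint8)
k[:,:]*=1;n,l,st,c=cv2.connectedComponentsWithStats(k[190:260,320:385])
print([(st[i].tolist(),c[i].round(1).tolist(),plane('side',c[i][0]+320,c[i][1]+190,7).round(1).tolist()) for i in range(1,n) if st[i][4]>15])"
```

```text
time: 10.95
tool_pos: [415.3, 20.0, 14.2]
tcp_rot: [3.141, 0.001, -2.976]
ft_force: [-0.0, 0.7, -1.1]
finger_gap: 12.8
grasp_force: 78.2
[([43, 0, 22, 33, 44], [53.5, 16.0], [614.2, 88.7, 7.0]), ([8, 19, 26, 10, 29], [19.6, 23.6], [529.9, 85.0, 7.0]), ([19, 29, 20, 16, 143], [28.4, 37.4], [538.6, 39.5, 7.0]), ([63, 40, 2, 14, 20], [63.7, 47.4], [608.5, -7.8, 7.0]), ([35, 46, 16, 6, 17], [42.2, 48.6], [560.2, 0.3, 7.0])]
```

The ring now lies at about (538.6,39.5), within 2 mm of the catch centre. I'll lift the prong out of the hole.

```bash
python3 -m pendant '[[[0,0,0,0,0,-5,0],[0,0,0,0,0,-8,0],[0,0,0,0,0,-12,0],[0,0,0,0,0,-25,0],[0,0,0,0,0,-35,0],[0,0,0,0,0,-35,0],[0,0,0,0,0,-16,0],[0,0,0,0,0,0,0]]]'
python3 - <<'E'
from h import *; import cv2
s=eyes.camera('side')[:,:,::-1]; cv2.imwrite('pics/i.png',s)
v=s.max(2);k=(v<75).astype(np.uint8)
n,l,st,c=cv2.connectedComponentsWithStats(k[190:260,320:385])
print([(st[i].tolist(),plane('side',c[i][0]+320,c[i][1]+190,7).round(1).tolist()) for i in range(1,n) if st[i][4]>15])
E
python3 go.py 3.3066 457,-298.6,150;python3 go.py 3.0236 457,-298.6,150
```

```text
time: 12.0
tool_pos: [415.7, 19.7, 152.0]
tcp_rot: [-3.141, 0.004, -2.977]
ft_force: [0.7, 0.2, -2.0]
finger_gap: 12.6
grasp_force: 78.2
[([43, 0, 22, 34, 45], [614.4, 87.5, 7.0]), ([8, 19, 26, 9, 33], [531.6, 85.1, 7.0]), ([19, 28, 20, 17, 175], [538.7, 43.0, 7.0]), ([63, 39, 2, 15, 22], [608.9, -6.6, 7.0]), ([35, 46, 16, 6, 18], [562.2, 0.6, 7.0])]
t 12.05 turn [-0.001  0.002 -0.   ]
457,-298.6,150 leg [  10.6 -320.9    0.9] rows 6 each [  1.8 -53.5   0.2]
t 12.05 turn [-0.     0.002  0.283]
457,-298.6,150 leg [ -79.4 -311.1    0.9] rows 6 each [-13.2 -51.8   0.2]
```

```bash
python3 -m pendant '[[[0,0,0.1,0,0,0,0],[0,0,0.1,0,0,0,0],[0,0,0.083,0,0,0,0],[0,0,0,-20,-40,0,0],[0,0,0,-20,-50,0,0],[0,0,0,-10,-55,0,0],[0,0,0,-10,-55,0,0],[0,0,0,-10,-55,0,0]]]' && python3 -m pendant '[[[0,0,0,-9,-40,0,0],[0,0,0,0,-16,0,0],[0,0,0,0,0,0,0],[0,0,0,0,0,0,0]]]' && python3 go.py 3.0236 457,-298.6,100 457,-298.6,43
```

```text
time: 13.05
tool_pos: [453.1, -242.9, 148.9]
tcp_rot: [3.141, -0.002, 3.024]
ft_force: [0.5, -1.0, -0.5]
finger_gap: 12.8
grasp_force: 78.2
time: 13.55
tool_pos: [456.3, -296.0, 149.6]
tcp_rot: [3.14, -0.001, 3.026]
ft_force: [-0.3, 0.8, -0.8]
finger_gap: 12.8
grasp_force: 78.2
t 13.55 turn [ 0.002 -0.001  0.002]
457,-298.6,100 leg [-1.  -2.5 49.6] rows 1 each [-1.  -2.5 49.6]
457,-298.6,43 leg [ 0. -0. 57.] rows 2 each [ 0.  -0.  28.5]
```

```bash
python3 -m pendant '[[[0,0,0,-1,-2.5,20,0],[0,0,0,0,0,30,0],[0,0,0,0,0,25,0],[0,0,0,0,0,15,0],[0,0,0,0,0,8,0],[0,0,0,0,0,4,0],[0,0,0,0,0,2,0],[0,0,0,0,0,0,0]]]'
```

```text
time: 14.55
tool_pos: [457.3, -301.2, 46.6]
tcp_rot: [-3.141, 0.001, 3.024]
ft_force: [0.5, -0.4, -0.1]
finger_gap: 12.3
grasp_force: 78.2
```

```bash
python3 -m pendant '[[[0,0,0,0,1,0,0],[0,0,0,0,0,1.5,0],[0,0,0,0,0,0,0]]]'; python3 -m pendant '[[[0,0,0,0,0,1,0],[0,0,0,0,0,1,0],[0,0,0,0,0,0,0]]]'
```

```text
time: 14.92
tool_pos: [457.2, -299.9, 44.7]
tcp_rot: [3.142, -0.0, 3.024]
ft_force: [-0.3, 0.6, 0.2]
finger_gap: 12.7
grasp_force: 78.2
time: 15.3
tool_pos: [457.2, -300.0, 43.0]
tcp_rot: [-3.142, -0.0, 3.024]
ft_force: [-0.7, -0.0, 4.3]
finger_gap: 12.5
grasp_force: 79.0
```

The rod made contact at the recorded height (4 N). I'll release it, retreat and check.

```bash
python3 -m pendant '[[[0,0,0,0,0,0,25],[0,0,0,0,0,0,40],[0,0,0,0,0,0,85],[0,0,0,0,0,0,85],[0,0,0,0,0,0,85],[0,0,0,0,0,0,85]]]' && python3 -m pendant '[[[0,0,0,0,0,-20,85],[0,0,0,0,0,-40,85],[0,0,0,0,0,-50,85],[0,0,0,0,0,-50,85],[0,0,0,40,-40,0,85],[0,0,0,40,-40,0,85],[0,0,0,40,-40,0,85],[0,0,0,0,0,0,85]]]'
python3 - <<'E'
from h import *; import cv2
t=eyes.camera('top')[:,:,::-1];s=eyes.camera('side')[:,:,::-1]
cv2.imwrite('pics/top9.png',t);cv2.imwrite('pics/side9.png',s)
c=lambda im,x,y,w,h,k:cv2.resize(im[y:y+h,x:x+w],(w*k,h*k),interpolation=cv2.INTER_CUBIC)
a=c(s,295,320,140,80,4);b=c(s,320,150,60,80,4);d=c(t,240,120,120,120,2);e=c(t,415,190,45,110,2)
z=np.zeros((560,800,3),np.uint8);z[:320,:560]=a;z[:320,560:800]=b;z[320:560,:240]=d;z[320:540,260:350]=e
cv2.imwrite('pics/z.png',z)
E
```

```text
time: 16.05
tool_pos: [457.2, -299.9, 42.7]
tcp_rot: [3.142, -0.0, 3.024]
ft_force: [0.6, 0.7, -0.7]
finger_gap: 85.0
grasp_force: 0.0
time: 17.05
tool_pos: [318.9, -408.6, 202.8]
tcp_rot: [-3.14, -0.002, 3.015]
ft_force: [0.5, -0.5, -1.1]
finger_gap: 84.6
grasp_force: 0.0
```

View pics/z.png

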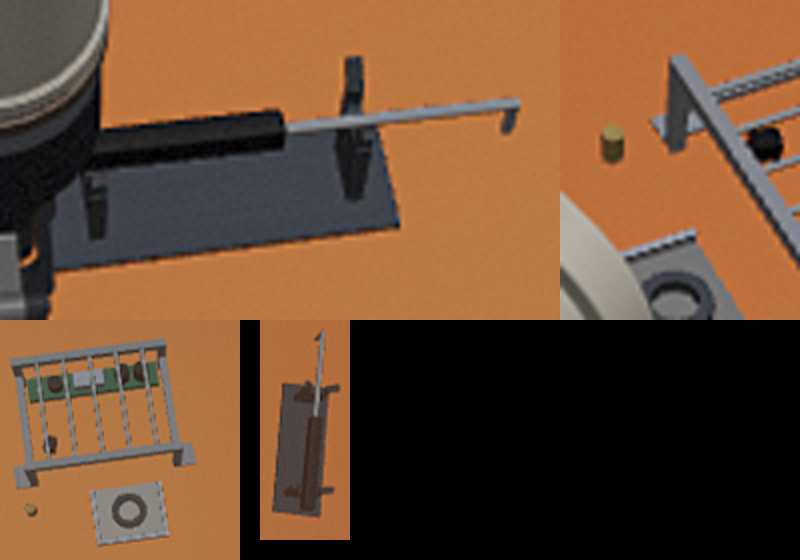

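The ring lies flat inside the catch (top inset about (129,512)). The rod is seated in both forks with its hook down at the same end, and the relay and standoff have not moved.

```bash
python3 -c "
from rig import ticket; print(ticket.hand_in())"
```

```text
the job is handed in; nothing more can be done
None
```

The job is handed in at about 17 s of the 53 s limit: the last pictures show the ring flat in the catch frame, the rod back in both rest notches with its hook down at the same end, and the relay and standoff not visibly moved.

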